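Close the swing clamp on a denture flask

TASK

The brass denture flask already stands in its clamp stand. Push the blue clamp strap round with the outside of the fingers until it is fully over the flask, against its stop, and then push the red-balled cam lever right down so that the pad clamps the flask. Nothing needs to be grasped and nothing may be lifted; do not push the lever down before the strap is over, leave the other things on the bench where they are, and finish clear of everything.

Things in the scene. Friction and masses are not known exactly. Their poses are not given: they have to be found in the camera images.
- clamp_stand: Fixed clamp stand: aluminium base 200 x 110 x 12 mm (x -60 to +140, y +-55 mm) with a steel pivot post 24 mm across. Origin at bench height on the post's vertical axis; z up; x points from the post the way the strap points when fully over the flask. The flask's nest is centred at x = 65 mm. The open strap stands on the -y side.
- strap (a joint): Turn of the blue strap about the post, rad: 0 = fully over the flask, at its stop; grows clockwise (from above) as it opens, to 1.9; starts 0.9 to 1.7. A flat bar 24 mm wide reaching 155 mm from the post axis, underside 74 and top 88 mm above the bench; carries the lever bracket (top at 114 mm) 65 mm from the post axis. Stiff, stays where left: 1 to 3 N at its end moves it.
- strap_end (a point): Point in the middle of the strap's bar (half-way through its width and height), 135 mm from the post axis, 81 mm above the bench: beyond the flask, a good place to push the strap's side.
- lever (a joint): Cam lever on the strap, rad: 0 = raised, 0.95 rad above level and leaning back over the post; 0.95 = right down, level, at its stop; starts 0 to 0.12. It turns about a level axis across the strap, 65 mm from the post axis and 106 mm above the bench, and swings with the strap. Stiff, stays where left: 2 to 6 N down on the ball moves it.
- lever_ball (a point): Centre of the red ball, 22 mm across, on the lever's end, 85 mm from the lever's axis. Raised, it is about 175 mm above the bench and 16 mm from the post axis on the flask's side; pushed down, it moves over the post to 106 mm above the bench and 20 mm beyond the post axis.
- flask: Brass flask, 80 x 70 x 44 mm, loose in the stand's nest (0 to 1 mm play); 0.8 kg; origin at the centre of its underside, 12 mm above the bench; its top is 56 mm above the bench.
- pad: Black round pressure pad, 28 mm across, under the strap 65 mm from the post axis; origin at the centre of its upper face, 66 mm above the bench while the lever is raised. The lever lowers it about 4 mm, through a gap of about 2 mm, onto the flask, where its spring presses with about 6 to 10 N.
- cast: Bystander: small loose cream plaster dental cast with pink gum and white teeth, 58 x 56 x 32 mm; origin at the centre of its underside.
- wax_knife: Bystander: slim loose wax knife, 170 mm long, 11 mm thick, dark wooden handle and steel blade, lying flat on the bench; origin under its middle.
- liquid_jar: Bystander: loose amber jar with black cap, 48 mm across, 85 mm high; origin at its underside.
- mixing_bowl: Bystander: loose green mixing bowl, 100 mm across, 55 mm high; origin at its underside.
- spare_flask: Bystander: a second, steel-grey flask 80 x 70 x 44 mm standing loose on the bench, not in a clamp; origin at the centre of its underside.
- articulator: Bystander: loose black articulator (hinged jaw frame) with plaster casts, 100 x 90 x 132 mm; origin at its underside.
- teeth_dish: Bystander: small loose blue dish, 70 mm across, 25 mm high; origin at its underside.
Not all that is in view belongs to the job. What is shaped like the flask but purple is not meant.

How it is judged:
By the outcome, as a careful person would: the job done as asked, in the order asked, and still so for the second after the job is handed in, with the robot touching nothing.
It also fails if it takes over 53 s, if anything falls off the work surface, if the arm or the gripper's body presses on something with over 40 N, if the wrist force passes 120 N, or if a joint passes its speed limit or range.

ROBOT

A 6-joint arm with a two-finger parallel gripper is mounted at the origin on the work surface. World frame = base frame: x ahead of the robot, y to its left, z up, the work surface at z = 0. Lengths are in m, angles in rad, forces in N, time in s.
With the tool pointing down it reaches from about 0.3 to 0.775 m from the base axis. Payload 14.6 kg.
Tool frame: the origin (TCP) lies on the centre line of the jaws, within the pads' length; the fingertips stand 17 mm ahead of it and the grasp point (between the pads) lies 2 mm behind it; z points along the fingers, x is the direction in which the jaws open and shut, and the axes are right-handed (so a half turn about z gives the same grasp; the last joint's range is limited). The gripper opens to 94 mm and grips with 3 to 60 N. Pads are 16 mm wide; open, the fingers measure 119 mm over their backs; the gripper's body (75 mm by 177 mm) begins 78 mm behind the grasp point.
Start: joints at [1.274, 0.3, 1.521, -0, 1.321, -0.067], TCP at [0.125, 0.536, 0.222] pointing down, gripper open.
Joint ranges: [-3.03, 3.03], [-0.79, 2.21], [0.23, 2.52], [-1.04, 4.18], [0, 3.07], [-2.55, 2.55]. Speed limits (rad/s): [2.22, 2.22, 2.57, 3.14, 3.14, 3.14].

INTERFACE

Orientations are given as [roll, pitch, yaw] about the fixed x, y, z axes, in that order (R = Rz(yaw) Ry(pitch) Rx(roll)).
In Python, from station import ctrl gives the robot as it stands. The module is installed in compiled form; this text tells all that it offers.
- The arm moves only by the tool drive_tool, never from a script. Its argument "increments" is a list of rows, each a list of 3 entries, a list of its own where there are three numbers: the turn, a rotation vector about the tool's x, y, z in degrees, then the shift along the tool's x, y, z in mm, then the opening, from 0 (shut) to 1 (fully open). In form: [[[ax, ay, az], [dx, dy, dz], hand], ...]. A call has 1 to 20 rows; each row shifts and turns the commanded pose from where the row before left it, along the tool's axes as they then stand; what a row does not reach is not made up. A row lasts 1/8 s, in which the tool goes at most 62.5 mm and 10.7 degrees, less where a joint would pass 70% of its speed; a pose out of reach is approached as far as the arm can. A call with a gripper value outside its range is refused whole. The fingers move at their own pace and stop on an object; "squeeze" is the grip in N (left out, the last holds). Time passes only in rows, so rows that do not move let the fingers close. It gives the time, the measured TCP pose, the force and the opening at its end, in the units of the state.
- ctrl.get_obs(): the state, without advancing time (a new reading comes with each control period).
- ctrl.camera(name): name is "scene" or "top" or "wrist"; returns the picture (480x640x3 uint8, red, green, blue); there is no depth.
- ctrl.calibration(name): a dict with "fx", "fy", "cx", "cy" (pixels), "k1" (the pictures are not rectified: a ray, as slopes to the right and down, at radius r is drawn at 1 + k1 r^2 times it, then the intrinsics apply), "rvec" (rotation vector, rad) and "tvec" (3), from world to camera coordinates, as OpenCV has them. Camera axes: x right, y down, z forward; pixel columns grow to the right and rows downward; lengths in m; the calibration is good to about 2 mm. A picture is of the moment at which its call begins: read the wrist's pose just before it. calibration takes no time and is no camera call; for the wrist camera it gives the pose at the moment of the call.
- ctrl.hand_in(): hands the job in, once; it reports no verdict.
The state is a dict: "time_s": time; "qpos": joint angles; "joint_vel": joint speeds; "tau": joint torques, N m; "ee_pos": TCP position; "eef_rot": TCP orientation; "force": force on the tool from outside, world axes, zero at the start; "moment": the same for the moment, N m; "grip_width": finger opening in m.
Only numpy, scipy, OpenCV 4.12 (cv2) and the standard library are available. Lean on these libraries where they do the work, as an engineer would, in place of code of your own. Each camera call takes 0.05 s, during which the arm holds its last target.

## Working session

There is one attempt and no reset: what is moved stays moved. The work goes in short steps, Python scripts to look and compute and a tool call to move; the robot and the scene stay as the last step left them, time stands still between calls to the robot, and variables do not carry over. Pictures are saved under pics/ and viewed, and the job is handed in when it is done.

Besides the shell and the picture viewer there is one more tool, called after "Emit:" as name(argument=value, ...), one argument or row to a line, values as JSON. drive_tool: Moves the arm, as the interface text tells. Its arguments: {"type":"object","properties":{"increments":{"type":"array"},"squeeze":{"type":"number"}},"required":["increments"]}

```bash
mkdir -p pics; cat > h.py <<'E'
import numpy as np, cv2
from station import ctrl
def cal(n):
    c=ctrl.calibration(n); K=np.array([[c['fx'],0,c['cx']],[0,c['fy'],c['cy']],[0,0,1.]])
    R=cv2.Rodrigues(np.array(c['rvec'],float))[0]; t=np.array(c['tvec'],float).ravel()
    return K,np.array([c['k1'],0,0,0,0.]),R,t
def ray(C,uv):
    K,d,R,t=C
    p=cv2.undistortPointsIter(np.array([[uv]],float),K,d,None,None,(3,100,1e-12)).ravel() if hasattr(cv2,'undistortPointsIter') else cv2.undistortPoints(np.array([[uv]],float),K,d).ravel()
    v=R.T@np.array([p[0],p[1],1]); return -R.T@t, v/np.linalg.norm(v)
def onz(C,uv,z):
    o,v=ray(C,uv); return o+v*(z-o[2])/v[2]
def tri(rs):
    A=np.zeros((3,3));b=np.zeros(3)
    for o,v in rs:
        P=np.eye(3)-np.outer(v,v);A+=P;b+=P@o
    x=np.linalg.solve(A,b); return x,[np.linalg.norm((np.eye(3)-np.outer(v,v))@(x-o)) for o,v in rs]
def proj(C,X):
    K,d,R,t=C
    return cv2.projectPoints(np.array(X,float).reshape(-1,3),cv2.Rodrigues(R)[0],t,K,d)[0].reshape(-1,2)
E
python3 - <<'E'
from h import *
import pickle
out={}
for n in ['scene','top','wrist']:
    C=cal(n); im=ctrl.camera(n); out[n]=(C,im); cv2.imwrite(f'pics/{n}0.png',im[:,:,::-1]); print(n,-C[2].T@C[3],C[1][0],C[0][0,0])
pickle.dump(out,open('v0.pkl','wb'))
print(ctrl.get_obs())
E
```

```text
scene [ 1.18237266 -0.48903916  0.80855508] -0.11486563251367822 463.0484835315331
top [0.31828237 0.01614569 1.13176355] 0.018325396091125164 475.8506783252787
wrist [0.05072279 0.55297224 0.38386333] -0.029012619736192753 400.6041998322076
{'time_s': 0.15, 'qpos': array([ 1.27439310e+00,  3.00357460e-01,  1.52140523e+00, -1.38513631e-05,
        1.32070106e+00, -6.66027259e-02]), 'joint_vel': array([ 5.84695709e-05, -4.64491093e-03, -2.24038715e-03,  8.69624181e-05,
        2.51483080e-04,  6.71163701e-04]), 'tau': array([ 2.76206165e-04, -5.31969345e+01, -3.52819419e+01,  7.07495352e-02,
        2.36569229e-02, -5.83359110e-05]), 'ee_pos': array([0.12523776, 0.5353738 , 0.22202306]), 'eef_rot': array([-3.14154807e+00,  8.70058417e-04,  1.34099928e+00]), 'force': array([-0.55438169, -0.47631022, -0.12220946]), 'moment': array([-0.01323676,  0.01850907, -0.00903071]), 'grip_width': 0.09415168892574742}
```

View pics/scene0.png

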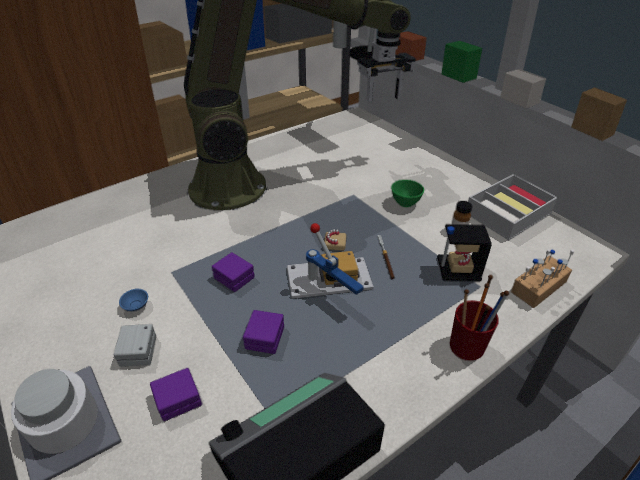

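View pics/top0.png

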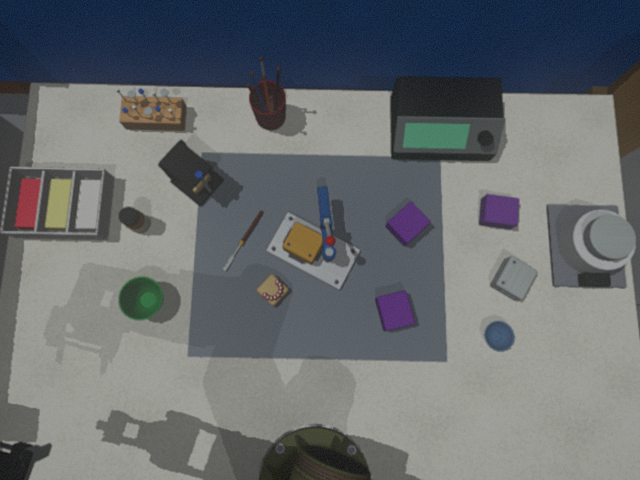

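View pics/wrist0.png

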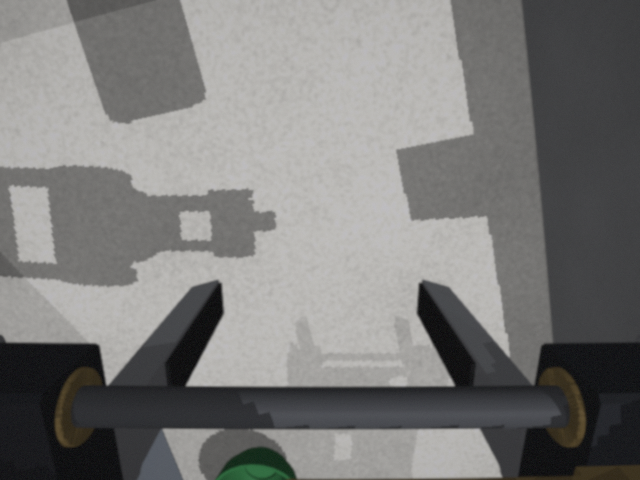

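The top view has the post near (328,253), the strap running up to (322,183), the flask at (303,242) and the red ball at (330,240). I'll zoom in next.

```bash
python3 - <<'E'
from h import *
import pickle
v=pickle.load(open('v0.pkl','rb'))
a=v['top'][1][165:305,250:370]; b=v['scene'][1][215:310,275:405]
cv2.imwrite('pics/c_top.png',cv2.resize(a,None,fx=5,fy=5,interpolation=cv2.INTER_CUBIC)[:600,:,::-1])
cv2.imwrite('pics/c_scene.png',cv2.resize(b,None,fx=6,fy=6,interpolation=cv2.INTER_CUBIC)[:,:,::-1])
for n in['top','scene']:
    C,im=v[n]; hsv=cv2.cvtColor(im,cv2.COLOR_RGB2HSV)
    box=(slice(165,305),slice(250,370)) if n=='top' else (slice(215,310),slice(275,405))
    red=((hsv[...,0]<8)|(hsv[...,0]>172))&(hsv[...,1]>150)&(hsv[...,2]>80)
    blue=(hsv[...,0]>100)&(hsv[...,0]<118)&(hsv[...,1]>150)
    for nm,m in(('red',red),('blue',blue)):
        z=np.zeros_like(m);z[box]=m[box]
        k,l,s,ce=cv2.connectedComponentsWithStats(z.astype('uint8'))
        for i in range(1,k):
            if s[i,4]>8: print(n,nm,s[i],ce[i])
E
```

```text
top red [326 237   9   8  55] [329.67272727 240.27272727]
top blue [322 229   4  10  15] [323.33333333 233.6       ]
top blue [324 243   4   7  11] [324.81818182 246.18181818]
scene red [311 224   9   7  47] [315.14893617 226.68085106]
scene red [330 232   9   4  12] [333.58333333 233.25      ]
scene red [327 239  10   5  14] [331.85714286 241.71428571]
scene blue [307 252  56  42 615] [335.37235772 272.70243902]
```

View pics/c_top.png

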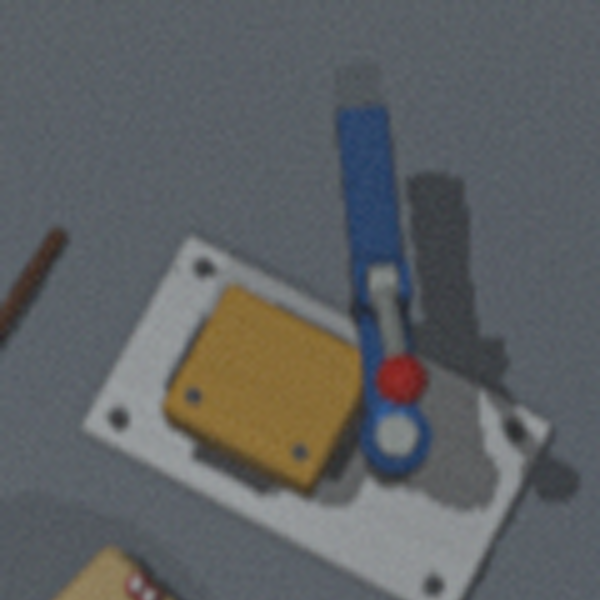

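View pics/c_scene.png

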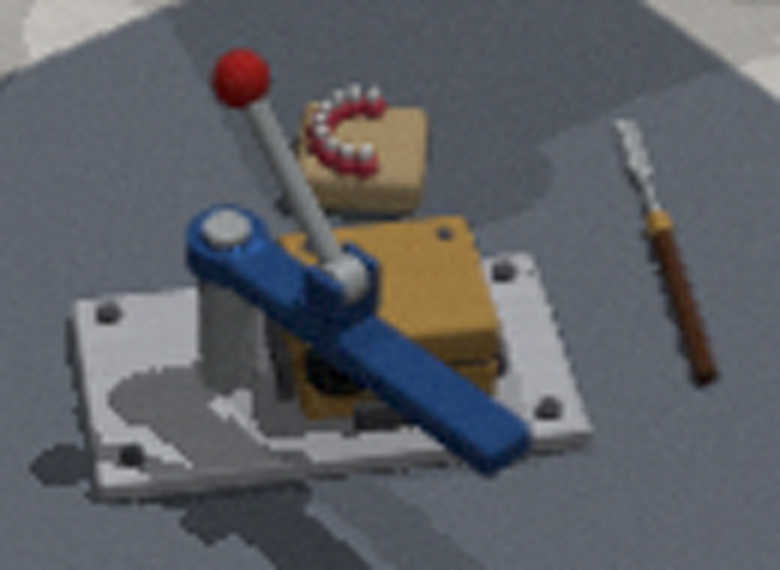

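```bash
python3 - <<'E'
from h import *
import pickle
v=pickle.load(open('v0.pkl','rb'))
T,S=v['top'][0],v['scene'][0]
t=lambda x,y:(250+(x+.5)/5-.5,165+(y+.5)/5-.5)
s=lambda x,y:(275+(x+.5)/6-.5,215+(y+.5)/6-.5)
def p(n,a,b): x,e=tri([ray(T,a),ray(S,b)]); print(n,x.round(4),np.round(e,4)); return x
post=p('post',t(397,433),s(227,225))
ball=p('ball',(329.67,240.27),(315.15,227))
tip=p('tip',t(362,106),s(510,441))
lv=p('axis',t(382,280),s(346,276))
cap=p('flaskscrew?',t(193,396),s(444,233))
bc=[p('holeA',t(203,267),s(548,407)),p('holeB',t(118,418),s(503,270)),p('holeC',t(516,430),s(131,455)),p('holeD',t(433,584),s(108,313))]
pm=onz(T,t(397,433),.09); tm=onz(T,t(362,106),.088); print('topview post,tip',pm,tm,np.linalg.norm((tm-pm)[:2]))
ax=bc[0]-bc[2]+bc[1]-bc[3]; print('stand yaw',np.arctan2(ax[1],ax[0]))
c=np.mean(bc,0); print('base centre',c, 'post from centre', (post-c)[:2]@ (ax[:2]/np.linalg.norm(ax[:2])))
d=(tip-post); d2=tm-pm; print('strap yaw',np.arctan2(d[1],d[0]),np.arctan2(d2[1],d2[0]),np.linalg.norm(d[:2]))
E
```

```text
post [ 0.5055 -0.021   0.0939] [0.0007 0.0007]
ball [ 0.5142 -0.0189  0.1732] [0.001 0.001]
tip [ 0.6581 -0.0033  0.0884] [0.0006 0.0006]
axis [ 0.5711 -0.0127  0.1104] [0.0009 0.0009]
flaskscrew? [0.5275 0.0719 0.0575] [0.0009 0.0009]
holeA [0.5991 0.0709 0.0152] [0.0006 0.0006]
holeB [0.5242 0.1093 0.015 ] [0.0006 0.0006]
holeC [ 0.5223 -0.0806  0.0152] [0.0007 0.0007]
holeD [ 0.4476 -0.042   0.015 ] [0.0004 0.0004]
topview post,tip [ 0.50578961 -0.02170613  0.09      ] [ 0.65791697 -0.00374605  0.088     ] 0.15318386435921394
stand yaw 1.1016335311048566
base centre [0.52329474 0.0144132  0.01510835] post from centre -0.03961309044692969
strap yaw 0.11548926366398908 0.11751553450962834 0.1536920307786338
```

Every triangulated height agrees with the text: ball 0.173, strap top 0.088, lever axis 0.110, base 0.015. Stand yaw is about 1.10 and the strap is open about 0.985. I'll close the hand and travel high to the clockwise side of the strap end.

Emit:
drive_tool(
  increments=[
    [[0,0,0],[0,0,-20],0],
    [[0,0,0],[0,0,-20],0],
    [[0,0,0],[-28.5,40,0],0],
    [[0,0,0],[-28.5,40,0],0],
    [[0,0,0],[-28.5,40,0],0],
    [[0,0,0],[-28.5,40,0],0],
    [[0,0,0],[-28.5,40,0],0],
    [[0,0,0],[-28.5,40,0],0],
    [[0,0,0],[-28.5,40,0],0],
    [[0,0,0],[-28.5,40,0],0],
    [[0,0,0],[-28.5,40,0],0],
    [[0,0,0],[-28.5,40,0],0],
    [[0,0,0],[-28.5,40,0],0],
    [[0,0,0],[-28.5,40,0],0],
    [[0,0,0],[-28.5,40,0],0],
    [[0,0,0],[-28.5,40,0],0],
    [[0,0,0],[-28.5,40,0],0],
    [[0,0,0],[-28.5,40,0],0],
  ],
  squeeze=10,
)

```text
time_s: 2.4
ee_pos: [0.6454, -0.0556, 0.2621]
eef_rot: [-3.141, -0.0, 1.341]
force: [-0.3, 0.6, 0.3]
grip_width: 0.0004
```

Emit:
drive_tool(
  increments=[
    [[0,0,10],[0,0,0],0],
    [[0,0,10],[0,0,0],0],
    [[0,0,10],[0,0,0],0],
    [[0,0,10],[0,0,0],0],
    [[0,0,10],[0,0,0],0],
    [[0,0,10],[0,0,0],0],
    [[0,0,10],[0,0,0],0],
    [[0,0,10],[0,0,0],0],
    [[0,0,10],[0,0,0],0],
    [[0,0,10],[0,0,0],0],
    [[0,0,10],[0,0,0],0],
    [[0,0,10],[0,0,0],0],
    [[0,0,10],[0,0,0],0],
    [[0,0,10],[0,0,0],0],
    [[0,0,10],[0,0,0],0],
    [[0,0,10],[0,0,0],0],
    [[0,0,0],[0,0,0],0],
  ],
)

```text
time_s: 4.53
ee_pos: [0.6445, -0.0543, 0.2621]
eef_rot: [3.141, 0.0, -1.45]
force: [-0.1, -0.4, -0.0]
grip_width: 0.0006
```

Emit:
drive_tool(
  increments=[
    [[0,0,0],[0,0,30],0],
    [[0,0,0],[0,0,30],0],
    [[0,0,0],[0,0,30],0],
    [[0,0,0],[0,0,30],0],
    [[0,0,0],[0,0,30],0],
    [[0,0,0],[0,0,20],0],
    [[0,0,0],[0,0,15],0],
    [[0,0,0],[0,0,0],0],
  ],
)

```text
time_s: 5.52
ee_pos: [0.6444, -0.0542, 0.0768]
eef_rot: [3.14, 0.0, -1.451]
force: [-0.3, 0.1, -0.4]
grip_width: 0.0005
```

```bash
python3 - <<'E'
from h import *
im=ctrl.camera('scene'); cv2.imwrite('pics/s1.png',cv2.resize(im[150:340,240:440],None,fx=3,fy=3)[:,:,::-1])
E
```

```text
(no output)
```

View pics/s1.png

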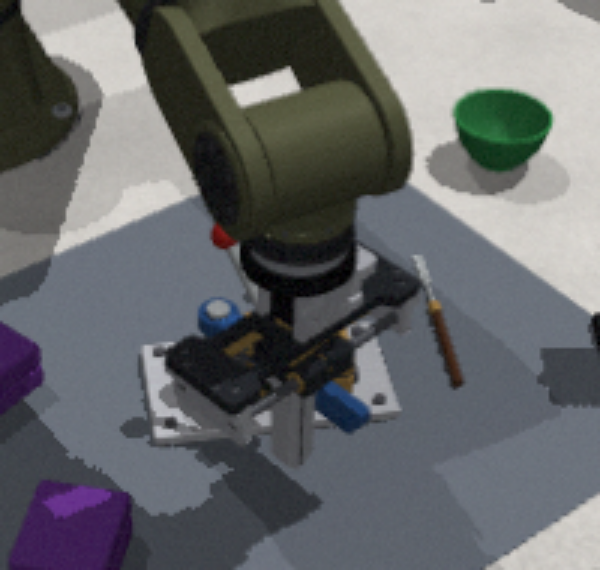

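Picture: fingers at about (292,430) stand clear beside the blue strap (345,405), on its clockwise side. I'll approach and sweep most of the arc.

Emit:
drive_tool(
  increments=[
    [[0,0,0],[-8,0,0],0],
    [[0,0,0],[-8,0,0],0],
    [[0,0,0],[-6,0,0],0],
    [[0,0,-3],[-7.1,-1.1,0],0],
    [[0,0,-3],[-7.1,-1.1,0],0],
    [[0,0,-3],[-7.1,-1.1,0],0],
    [[0,0,-3],[-7.1,-1.1,0],0],
    [[0,0,-3],[-7.1,-1.1,0],0],
    [[0,0,-3],[-7.1,-1.1,0],0],
  ],
)

```text
time_s: 6.7
ee_pos: [0.638, 0.0108, 0.0778]
eef_rot: [-3.141, -0.001, -1.135]
force: [0.7, -0.9, 0.1]
grip_width: 0.0
```

```bash
cat > pol.py <<'E'
from h import *
o=ctrl.get_obs(); y=o['eef_rot'][2]; P=np.array([.5055,-.0212]); d=o['ee_pos'][:2]-P; th=y+np.pi/2
u=np.array([np.cos(th),np.sin(th)]); w=np.array([np.sin(th),-np.cos(th)])
print('th',th,'rad',d@u,'cw',d@w,'F',o['force'].round(1),'Fcw',o['force'][:2]@w,'Frad',o['force'][:2]@u,'t',o['time_s'])
E
python3 pol.py
```

```text
th 0.43541979706600187 rad 0.13366202798879248 cw 0.026865541626990067 F [ 0.7 -0.9  0.1] Fcw 1.1262973154884695 Frad 0.28445096543227094 t 6.7
```

Emit:
drive_tool(
  increments=[
    [[0,0,-3],[-7.1,-1.1,0],0],
    [[0,0,-3],[-7.1,-1.1,0],0],
    [[0,0,-3],[-7.1,-1.1,0],0],
    [[0,0,-3],[-7.1,-1.1,0],0],
    [[0,0,-3],[-7.1,-1.1,0],0],
    [[0,0,-3],[-7.1,-1.1,0],0],
    [[0,0,-3],[-7.1,-1.1,0],0],
    [[0,0,-3],[-7.1,-1.1,0],0],
    [[0,0,-3],[-7.1,-1.1,0],0],
    [[0,0,-3],[-7.1,-1.1,0],0],
  ],
)

```text
time_s: 7.95
ee_pos: [0.6029, 0.0727, 0.0778]
eef_rot: [-3.141, -0.001, -0.612]
force: [0.6, -0.8, -0.2]
grip_width: 0.0003
```

```bash
python3 pol.py; python3 - <<'E'
from h import *
im=ctrl.camera('scene'); cv2.imwrite('pics/s2.png',cv2.resize(im[150:340,240:440],None,fx=3,fy=3)[:,:,::-1])
E
```

```text
th 0.9590378488763793 rad 0.13280527325111086 cw 0.025840766106910995 F [ 0.6 -0.8 -0.2] Fcw 0.9621675801415454 Frad -0.2845360554109535 t 7.95
```

View pics/s2.png

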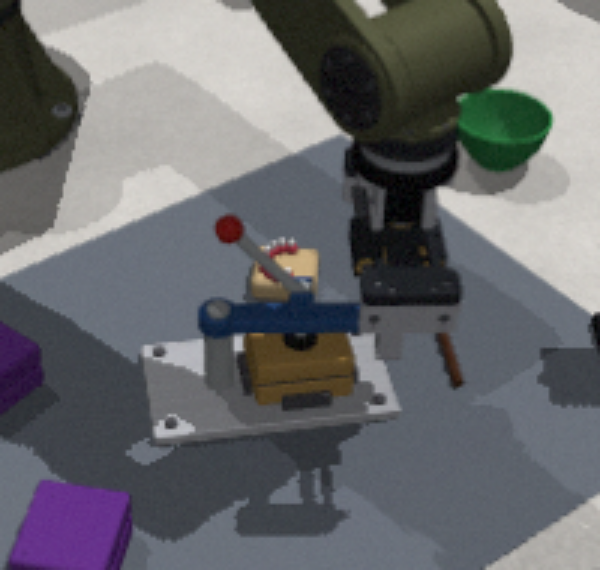

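The strap (blue bar at about (280,318)) is following and is nearly over. I'll finish slowly against the stop, watching the force.

Emit:
drive_tool(
  increments=[
    [[0,0,-2],[-4.7,-0.8,0],0],
    [[0,0,-2],[-4.7,-0.8,0],0],
    [[0,0,-2],[-4.7,-0.8,0],0],
    [[0,0,-1],[-2.4,-0.4,0],0],
    [[0,0,0],[0,0,0],0],
  ],
)

```text
time_s: 8.62
ee_pos: [0.5902, 0.0834, 0.0774]
eef_rot: [3.141, 0.0, -0.491]
force: [0.7, -0.4, 0.5]
grip_width: 0.0003
```

```bash
python3 pol.py
```

```text
th 1.0793922584835802 rad 0.1322197315977236 cw 0.0253089514982917 F [ 0.7 -0.4  0.5] Fcw 0.8364128643394556 Frad -0.018098042916814976 t 8.625
```

Emit:
drive_tool(
  increments=[
    [[0,0,0],[-1.5,0,0],0],
    [[0,0,0],[0,0,0],0],
  ],
)

```text
time_s: 8.88
ee_pos: [0.589, 0.084, 0.0774]
eef_rot: [3.141, 0.0, -0.492]
force: [0.7, 0.1, -0.6]
grip_width: 0.0008
```

```bash
python3 pol.py
```

```text
th 1.078972511802031 rad 0.1322149438469321 cw 0.02393137263582461 F [ 0.7  0.1 -0.6] Fcw 0.5501735877361061 Frad 0.3987592401288027 t 8.875
```

Emit:
drive_tool(
  increments=[
    [[0,0,0],[-1.5,0,0],0],
    [[0,0,0],[-1.5,0,0],0],
    [[0,0,0],[0,0,0],0],
  ],
)

```text
time_s: 9.25
ee_pos: [0.5874, 0.085, 0.0775]
eef_rot: [-3.141, -0.003, -0.492]
force: [9.0, -2.8, -6.0]
grip_width: 0.0004
```

```bash
python3 pol.py
```

```text
th 1.078999176841867 rad 0.13226824398953196 cw 0.022059479182992774 F [ 9.  -2.8 -6. ] Fcw 9.282945063879424 Frad 1.8253776054816577 t 9.25
```

The stop is felt: 9 N at strap angle ≈1.098, against a measured stand yaw of 1.10. I'll back off, rise and look.

Emit:
drive_tool(
  increments=[
    [[0,0,0],[-0.8,0,0],0],
    [[0,0,0],[0,0,0],0],
    [[0,0,0],[10,0,0],0],
    [[0,0,0],[25,0,0],0],
    [[0,0,0],[0,-10,-30],0],
    [[0,0,0],[0,-10,-40],0],
    [[0,0,0],[0,-10,-40],0],
    [[0,0,0],[0,-10,-40],0],
    [[0,0,0],[0,-20,-20],0],
    [[0,0,0],[0,0,0],0],
  ],
)

```text
time_s: 10.5
ee_pos: [0.6454, 0.123, 0.2484]
eef_rot: [-3.14, -0.001, -0.49]
force: [0.1, -0.4, -0.5]
grip_width: 0.0003
```

```bash
python3 - <<'E'
from h import *
import pickle
out={}
for n in ['scene','top']:
    C=cal(n); im=ctrl.camera(n); out[n]=(C,im)
pickle.dump(out,open('v1.pkl','wb'))
a=out['top'][1][165:305,250:370]; b=out['scene'][1][205:305,275:405]
cv2.imwrite('pics/c2.png',np.hstack([cv2.resize(a,(390,455)),cv2.resize(b,(400,455))])[:,:,::-1])
rs=[]
for n,box in(('top',(slice(220,270),slice(300,350))),('scene',(slice(205,240),slice(300,330)))):
    C,im=out[n]; hsv=cv2.cvtColor(im,cv2.COLOR_RGB2HSV)
    red=((hsv[...,0]<8)|(hsv[...,0]>172))&(hsv[...,1]>150)&(hsv[...,2]>70)
    z=np.zeros_like(red);z[box]=red[box]
    k,l,s,ce=cv2.connectedComponentsWithStats(z.astype('uint8'))
    i=1+np.argmax(s[1:,4]); print(n,s[i],ce[i]); rs.append(ray(C,ce[i]))
print(tri(rs), ctrl.get_obs()['ee_pos'])
E
```

```text
top [323 239   8   8  42] [326.9047619  242.71428571]
scene [312 222   9   9  59] [315.72881356 225.62711864]
(array([ 0.50919407, -0.01354084,  0.17147315]), [np.float64(0.00078327098693728), np.float64(0.0007832709869373014)]) [0.64448365 0.12182687 0.2460129 ]
```

View pics/c2.png

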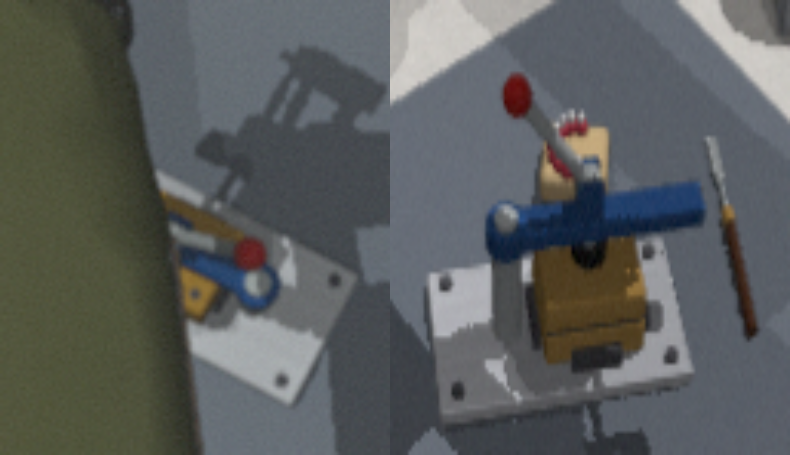

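Ball at (0.509,-0.014,0.171) after the swing, i.e. lever ≈0.1, consistent with the geometry. In the scene view the strap lies along the stand over the flask. I'll move above the ball.

Emit:
drive_tool(
  increments=[
    [[0,0,0],[-9.3,30.7,0],0],
    [[0,0,0],[-9.3,30.7,0],0],
    [[0,0,0],[-9.3,30.7,0],0],
    [[0,0,0],[-9.3,30.7,0],0],
    [[0,0,0],[-9.3,30.7,0],0],
    [[0,0,0],[-9.3,30.7,0],0],
    [[0,0,0],[0,0,20],0],
    [[0,0,0],[0,0,10],0],
    [[0,0,0],[0,0,0],0],
  ],
)

```text
time_s: 11.72
ee_pos: [0.5083, -0.0139, 0.2164]
eef_rot: [3.141, 0.002, -0.492]
force: [0.1, -1.2, 0.4]
grip_width: 0.0005
```

```bash
python3 - <<'E'
from h import *
im=ctrl.camera('scene'); cv2.imwrite('pics/s3.png',cv2.resize(im[180:310,260:410],None,fx=4,fy=4,interpolation=cv2.INTER_CUBIC)[:,:,::-1])
print(ctrl.get_obs()['ee_pos'])
a=.845
for q in np.linspace(0,.845,13):
    b=.845-q; print(q.round(2),'dy',round(85*(np.cos(b)-np.cos(a)),1),'dz',round(85*(np.sin(a)-np.sin(b)),1))
E
```

```text
[ 0.50871339 -0.01377543  0.21711251]
0.0 dy 0.0 dz 0.0
0.07 dy 4.3 dz 4.1
0.14 dy 8.4 dz 8.5
0.21 dy 12.1 dz 13.2
0.28 dy 15.4 dz 18.2
0.35 dy 18.5 dz 23.4
0.42 dy 21.1 dz 28.7
0.49 dy 23.4 dz 34.3
0.56 dy 25.2 dz 40.0
0.63 dy 26.7 dz 45.8
0.7 dy 27.7 dz 51.6
0.77 dy 28.4 dz 57.6
0.84 dy 28.6 dz 63.6
```

View pics/s3.png

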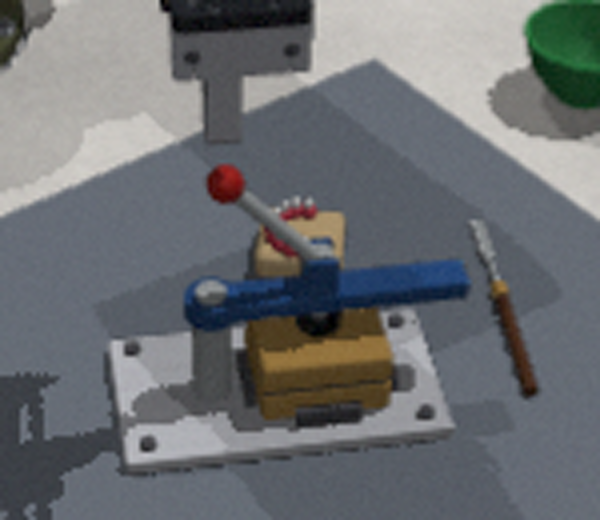

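The fingertips at (222,140) hang over the ball (225,183). The strap looks in line with the base edges. Now I'll push down, following the ball's arc.

Emit:
drive_tool(
  increments=[
    [[0,0,0],[0,0,8],0],
    [[0,0,0],[0,0,7],0],
    [[0,0,0],[3,0,2],0],
    [[0,0,0],[-3,2.2,2.1],0],
    [[0,0,0],[0,2.1,2],0],
    [[0,0,0],[0,2.1,2.2],0],
    [[0,0,0],[0,2,2.2],0],
    [[0,0,0],[0,1.9,2.3],0],
    [[0,0,0],[0,1.8,2.4],0],
    [[0,0,0],[0,1.7,2.5],0],
    [[0,0,0],[0,1.6,2.5],0],
  ],
)

```text
time_s: 13.15
ee_pos: [0.5015, -0.0285, 0.183]
eef_rot: [3.14, -0.002, -0.492]
force: [-4.1, -7.5, 10.9]
grip_width: 0.0004
```

```bash
python3 pol.py; python3 - <<'E'
from h import *
im=ctrl.camera('scene'); cv2.imwrite('pics/s4.png',cv2.resize(im[180:310,260:410],None,fx=4,fy=4,interpolation=cv2.INTER_CUBIC)[:,:,::-1])
print(ctrl.get_obs()['ee_pos'])
E
```

```text
th 1.0788098251496838 rad -0.008334510203376312 cw -5.019234417979684e-05 F [-4.1 -7.5 10.9] Fcw -0.08126720039192396 Frad -8.595863920638118 t 13.15
[ 0.50144151 -0.02856666  0.18265172]
```

View pics/s4.png

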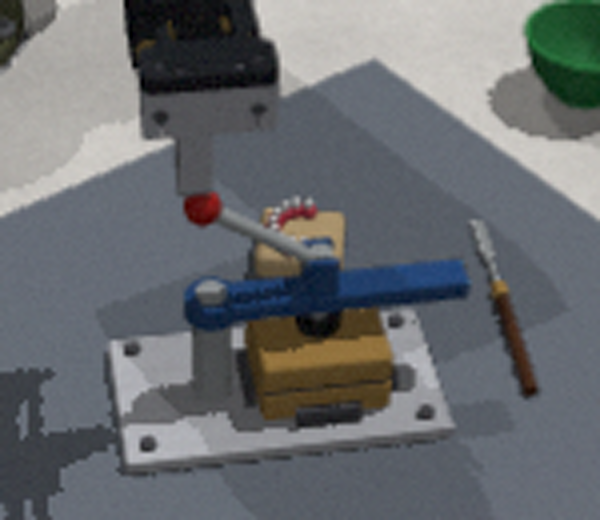

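Emit:
drive_tool(
  increments=[
    [[0,0,0],[0,1.2,3],0],
    [[0,0,0],[0,1.5,3],0],
    [[0,0,0],[0,1.5,3],0],
    [[0,0,0],[0,1.5,3],0],
    [[0,0,0],[0,1.3,3],0],
    [[0,0,0],[0,1.2,3],0],
    [[0,0,0],[0,1,3],0],
    [[0,0,0],[0,1,3],0],
    [[0,0,0],[0,0.8,3],0],
    [[0,0,0],[0,0.6,3],0],
    [[0,0,0],[0,0.4,3],0],
    [[0,0,0],[0,0.2,3],0],
  ],
)

```text
time_s: 14.7
ee_pos: [0.4957, -0.0381, 0.146]
eef_rot: [3.142, 0.0, -0.492]
force: [-0.4, -1.6, 3.7]
grip_width: 0.0004
```

```bash
python3 pol.py; python3 - <<'E'
from h import *
im=ctrl.camera('scene'); cv2.imwrite('pics/s5.png',cv2.resize(im[180:310,260:410],None,fx=4,fy=4,interpolation=cv2.INTER_CUBIC)[:,:,::-1])
print(ctrl.get_obs()['ee_pos'])
E
```

```text
th 1.0792078007289614 rad -0.01951918509898339 cw -0.0006280191366391212 F [-0.4 -1.6  3.7] Fcw 0.3919670985962186 Frad -1.6118373678164841 t 14.7
[ 0.49562102 -0.03807358  0.1456445 ]
```

View pics/s5.png

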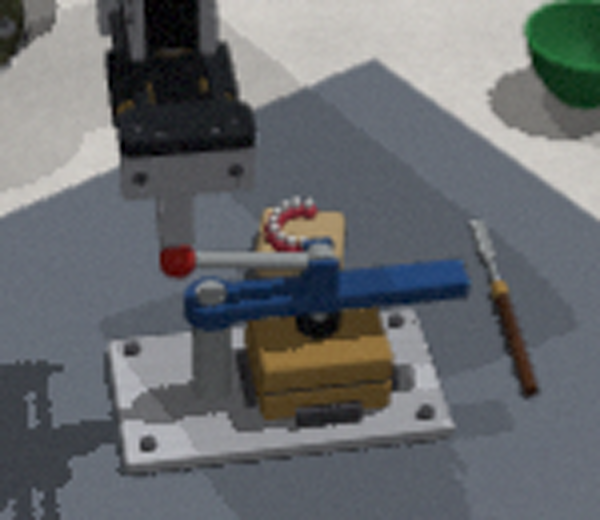

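Emit:
drive_tool(
  increments=[
    [[0,0,0],[0,0.3,2.5],0],
    [[0,0,0],[0,0.2,2.5],0],
    [[0,0,0],[0,0.2,2.5],0],
    [[0,0,0],[0,0,2],0],
    [[0,0,0],[0,0,0],0],
  ],
)

```text
time_s: 15.38
ee_pos: [0.4954, -0.0386, 0.1365]
eef_rot: [-3.141, 0.0, -0.492]
force: [-0.4, -0.3, -0.1]
grip_width: 0.0002
```

Emit:
drive_tool(
  increments=[
    [[0,0,0],[0,0,1.5],0],
    [[0,0,0],[0,0,0],0],
  ],
)

```text
time_s: 15.62
ee_pos: [0.4954, -0.0387, 0.1351]
eef_rot: [-3.142, 0.0, -0.492]
force: [-1.1, -0.8, 1.4]
grip_width: 0.0008
```

Emit:
drive_tool(
  increments=[
    [[0,0,0],[0,0,1],0],
    [[0,0,0],[0,0,0],0],
  ],
)

```text
time_s: 15.88
ee_pos: [0.4954, -0.0388, 0.1342]
eef_rot: [3.142, 0.0, -0.492]
force: [-1.1, -2.1, 1.9]
grip_width: 0.0004
```

Emit:
drive_tool(
  increments=[
    [[0,0,0],[0,0,1],0],
    [[0,0,0],[0,0,0],0],
  ],
)

```text
time_s: 16.12
ee_pos: [0.4955, -0.0388, 0.1337]
eef_rot: [-3.142, -0.0, -0.492]
force: [-3.1, -2.8, 7.1]
grip_width: 0.0001
```

Emit:
drive_tool(
  increments=[
    [[0,0,0],[0,0,1],0],
    [[0,0,0],[0,0,0],0],
  ],
)

```text
time_s: 16.38
ee_pos: [0.4957, -0.0388, 0.1333]
eef_rot: [-3.141, -0.001, -0.492]
force: [-6.3, -0.5, 14.2]
grip_width: -0.0001
```

```bash
python3 - <<'E'
from h import *
im=ctrl.camera('scene'); cv2.imwrite('pics/s6.png',cv2.resize(im[180:310,260:410],None,fx=4,fy=4,interpolation=cv2.INTER_CUBIC)[:,:,::-1])
o=ctrl.get_obs();print(o['ee_pos'],o['force'])
E
```

```text
[ 0.49563784 -0.03884     0.13323648] [-5.43119024 -0.31379095 14.44731322]
```

View pics/s6.png

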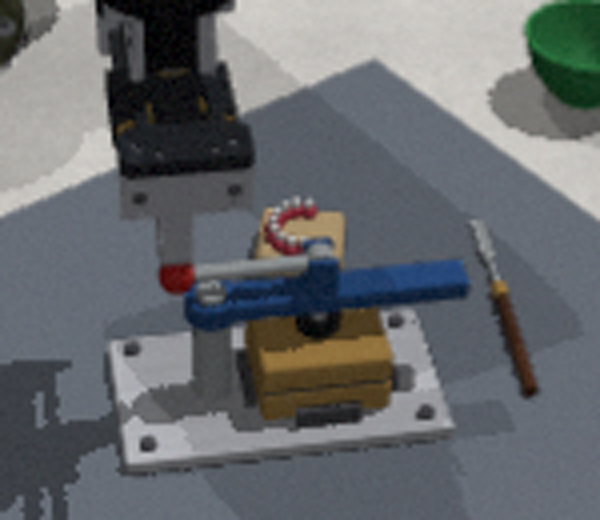

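At the stop: fingertip z is 0.116, force rises steeply, and the lever is parallel to the strap. I'll press a touch more, then retreat straight up and away.

Emit:
drive_tool(
  increments=[
    [[0,0,0],[0,0,1],0],
    [[0,0,0],[0,0,0],0],
  ],
)

```text
time_s: 16.68
ee_pos: [0.4958, -0.0389, 0.1329]
eef_rot: [-3.141, -0.001, -0.491]
force: [-8.8, -1.4, 21.4]
grip_width: 0.0004
```

Emit:
drive_tool(
  increments=[
    [[0,0,0],[0,0,-4],0],
    [[0,0,0],[0,0,-15],0],
    [[0,0,0],[0,0,-30],0],
    [[0,0,0],[0,0,-40],0],
    [[0,0,0],[0,0,-30],0],
    [[0,0,0],[-20,40,0],0],
    [[0,0,0],[-20,40,0],0],
    [[0,0,0],[20,40,0],0],
    [[0,0,0],[20,40,0],0],
    [[0,0,0],[20,40,0],0],
    [[0,0,0],[0,0,0],0],
  ],
)

```text
time_s: 18.05
ee_pos: [0.4183, -0.2265, 0.2505]
eef_rot: [3.142, 0.0, -0.495]
force: [0.1, 0.2, -0.2]
grip_width: 0.0007
```

```bash
python3 - <<'E'
from h import *
import pickle
out={}
for n in ['scene','top']:
    C=cal(n); im=ctrl.camera(n); out[n]=(C,im); cv2.imwrite(f'pics/{n}9.png',im[:,:,::-1])
pickle.dump(out,open('v2.pkl','wb'))
a=out['top'][1][165:305,250:370]; b=out['scene'][1][215:310,275:405]
cv2.imwrite('pics/c3t.png',cv2.resize(a,None,fx=5,fy=5,interpolation=cv2.INTER_CUBIC)[:600,:,::-1])
cv2.imwrite('pics/c3s.png',cv2.resize(b,None,fx=6,fy=6,interpolation=cv2.INTER_CUBIC)[:,:,::-1])
rs=[]
for n,box in(('top',(slice(220,280),slice(300,350))),('scene',(slice(215,280),slice(290,323)))):
    C,im=out[n]; hsv=cv2.cvtColor(im,cv2.COLOR_RGB2HSV)
    red=((hsv[...,0]<8)|(hsv[...,0]>172))&(hsv[...,1]>150)&(hsv[...,2]>70)
    z=np.zeros_like(red);z[box]=red[box]
    k,l,s,ce=cv2.connectedComponentsWithStats(z.astype('uint8'))
    if k>1: i=1+np.argmax(s[1:,4]); print(n,s[i],ce[i]); rs.append(ray(C,ce[i]))
if len(rs)>1: print(tri(rs))
print(ctrl.get_obs()['time_s'])
E
```

```text
top [334 251   7   7  42] [336.95238095 254.26190476]
scene [300 245   8   8  54] [303.68518519 248.38888889]
(array([ 0.49621788, -0.03841948,  0.10776762]), [np.float64(0.00011264082855181191), np.float64(0.00011264082855189697)])
18.15
```

View pics/c3t.png

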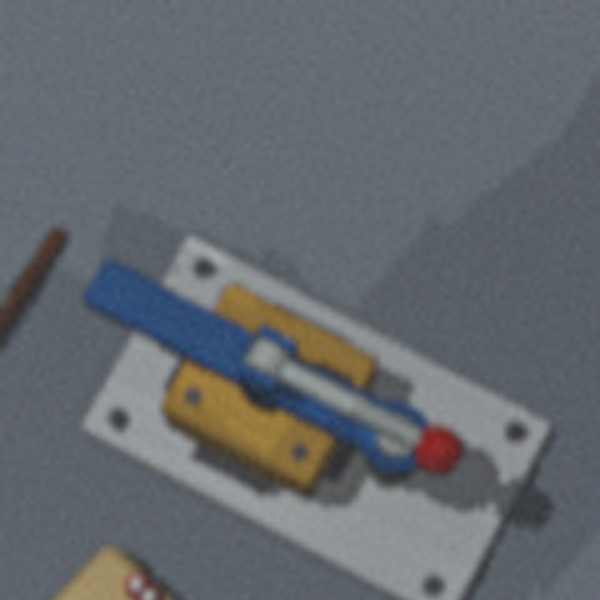

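View pics/scene9.png

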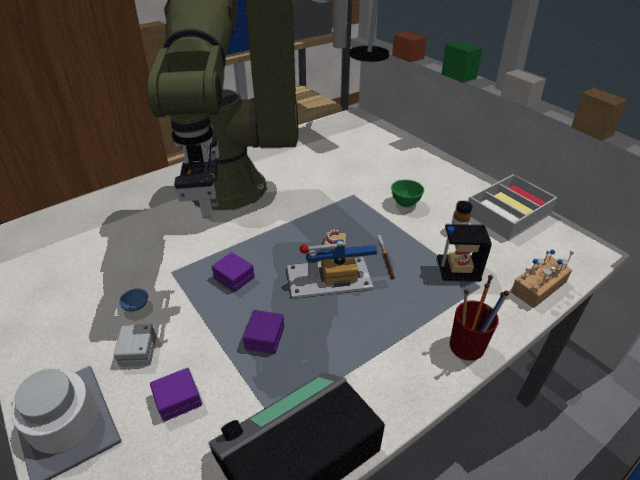

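View pics/c3s.png

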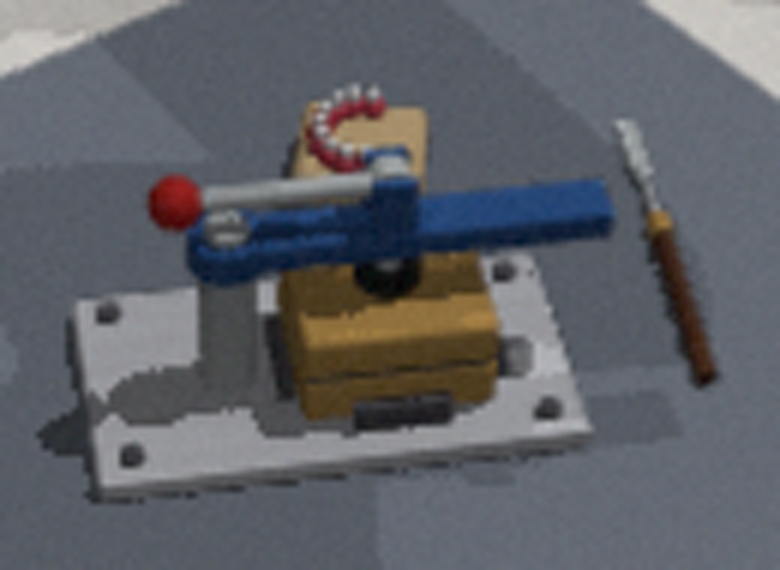

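```bash
python3 - <<'E'
from h import *
import pickle
v=pickle.load(open('v2.pkl','rb'));T=v['top'][0]
t=lambda x,y:(250+(x+.5)/5-.5,165+(y+.5)/5-.5)
tip=onz(T,t(103,281),.088);P=np.array([.5057,-.0213]);d=tip[:2]-P
print(tip,np.arctan2(d[1],d[0]),np.hypot(*d)); b=P-np.array([.4962,-.0384]); print(np.arctan2(b[1],b[0]))
E
```

```text
[0.57303424 0.11171521 0.088     ] 1.1021894253256144 0.14908704029853428
1.0636978224025568
```

```bash
python3 -c "
from station import ctrl
print(ctrl.get_obs()['force']); print(ctrl.hand_in())"
```

```text
[-0.29273544 -0.08678022 -0.45099073]
the job is handed in; nothing more can be done
None
```

I swung the strap round to its stop with the outside of the closed fingers. Then I pushed the red ball down along its arc until the lever reached its stop, moved clear and handed the job in at about 18 s.

**Strap:** in the last top view it points at 1.102 rad, and the stand's direction is 1.102 rad. When I pushed it home the stop pushed back with about 9 N.

**Lever:** the ball now sits at (0.496, -0.038, 0.108). The text's figures put it at about (0.496, -0.039, 0.106). The force on the ball climbed steeply at the stop to about 23 N in all.

**Surroundings:** in the last pictures the flask is in its nest and the other things look where they were at the start, judged by eye. The wrist force was near zero with the robot clear.

**Checks that disagreed or were not made:**
- The line from the ball to the post gave 1.064 rad for the strap. That distance is only 20 mm, so about 1 mm of error explains it.
- The strap tip measured 149 mm from the post in the top view, against 155 mm in the text. It was read by eye from the picture.
- I did not measure the pad's contact with the flask directly; I infer it from the lever being at its stop.

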